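# Complete the bead sampler and show it to the webcam

## Task

Put one bead from the white bowl into each of the two empty end wells of the white bead sampler, so that all four wells hold a standing bead. Then pick the sampler up by its black fin and hold it up to the webcam: level, long side square to the camera, the middle of the bead row at lens height and 20 cm straight in front of the lens, beads still in their wells. Finish while holding it there still in the air, do not let go, and leave the bowl, the webcam, the tape roll, the stapler and the clip with the acrylic sheet where they are.

Things in the scene. Friction and masses are not known exactly. Their poses are not given: they have to be found in the camera images.
- sampler: loose white tray lying flat, 46 (x) by 204 (y) by 14 mm high, 140 g, with a black upright fin handle in the middle and four round wells in a row along y at -80, -38, +38, +80 mm: 32 mm wide, 8 mm deep, floors 6 mm above the underside. Inner wells hold the blue and green beads, end wells are empty. Seated beads stand 24 mm out of the tray. Origin: centre of the underside, z up.
- sampler_mid (a point): middle of the bead row, 22 mm above the centre of the sampler's underside, inside the fin (axes as the sampler's). The fin is 12 mm thick (x), 30 mm wide (y) and rises from the tray to 80 mm above the underside; pinch it across its thickness, from above.
- well0 (a point): centre of the floor of the empty end well at the sampler's y = -80 mm (6 mm above the underside).
- well1 (a point): centre of the floor of the inner well at y = -38 mm, which holds the blue bead.
- well2 (a point): centre of the floor of the inner well at y = +38 mm, which holds the green bead.
- well3 (a point): centre of the floor of the empty end well at y = +80 mm.
- bead_orange: orange cylindrical bead, 26 mm across and 32 mm tall with 3 mm rounded edges, standing upright on its flat end, about 25 g; a dark dot on its top is the look of its hole. Origin: centre of its underside, z up. Starts in the bowl.
- bead_yellow: yellow cylindrical bead, 26 mm across and 32 mm tall with 3 mm rounded edges, standing upright on its flat end, about 25 g; a dark dot on its top is the look of its hole. Origin: centre of its underside, z up. Starts in the bowl, its centre 40 to 56 mm from that of the orange one.
- bead_blue: blue cylindrical bead, 26 mm across and 32 mm tall with 3 mm rounded edges, standing upright on its flat end, about 25 g; a dark dot on its top is the look of its hole. Origin: centre of its underside, z up. Stands in the sampler's inner well at y = -38 mm.
- bead_green: green cylindrical bead, 26 mm across and 32 mm tall with 3 mm rounded edges, standing upright on its flat end, about 25 g; a dark dot on its top is the look of its hole. Origin: centre of its underside, z up. Stands in the sampler's inner well at y = +38 mm.
- bowl: loose white ceramic bowl, 0.6 kg, wide and shallow: 204 mm across the rim, 42 mm high, flat inner floor 6 mm above the table and about 146 mm across, wall 5 mm. Origin: centre of the underside, z up.
- webcam_stand: fixed webcam stand: grey disc 100 mm across, 12 mm post 302 mm high. The black webcam (80 mm wide, 34 mm high) sits on the post, looking along the stand's -x, roughly towards the robot; lens 39 mm in front of the post's axis, its height on the post varies. Origin: centre of the underside, z up.
- lens (a point): centre of the webcam's lens. The camera looks level along this frame's -x; y is level and to the side, z up. The place to present the sampler is 200 mm out along -x.
- tape_roll: loose clear tape roll lying flat, 90 mm across, 22 mm high, to be left alone. Origin: centre of the underside.
- stapler: loose green stapler, 150 mm long (x), 36 mm wide, 58 mm high, to be left alone. Origin: centre of the underside.
- sheet_clip: loose steel spring clip on a foot holding an upright clear acrylic sheet 110 mm wide (y), 116 mm high overall, to be left alone. Origin: centre of the underside.

How it is judged:
By the outcome, as a careful person would: the job done as asked, in the order asked, and still so for the second after the job is handed in, while the arm keeps its last pose, push and grip.
It also fails if it takes over 70 s, if anything falls off the work surface, if the arm or the gripper's body presses on something with over 40 N, if the wrist force passes 120 N, or if a joint passes its speed limit or range.

## Robot

A 7-joint arm with a two-finger parallel gripper is mounted at the origin on the work surface. World frame = base frame: x ahead of the robot, y to its left, z up, the work surface at z = 0. Lengths are in m, angles in rad, forces in N, time in s.
With the tool pointing down it reaches from about 0.425 to 0.875 m from the base axis. Payload 4.7 kg.
Tool frame: the origin (TCP) lies on the centre line of the jaws, within the pads' length; the fingertips stand 14 mm ahead of it and the grasp point (between the pads) lies 5 mm behind it; z points along the fingers, y is the direction in which the jaws open and shut (so a half turn about z gives the same grasp; the last joint's range is limited). The gripper opens to 87 mm and grips with 3 to 60 N. Pads are 19 mm wide; open, the fingers measure 117 mm over their backs; the gripper's body (75 mm by 190 mm) begins 51 mm behind the grasp point.
Start: joints at [1.215, 0.321, -0.07, 1.45, 0.023, 1.371, -0.057], TCP at [0.235, -0.606, 0.237] pointing down, gripper open.
Joint ranges: [-2.86, 2.86], [-0.3, 2.09], [-1.38, 1.24], [0.06, 2.45], [-1.56, 4.7], [0.09, 2.05], [-2.69, 2.69]. Speed limits (rad/s): [2.57, 2.57, 3.14, 3.14, 3.14, 3.14, 3.14].

## Interface

Orientations are given as a rotation vector (axis times angle).
In Python, from bench import ctrl gives the robot as it stands. The module is installed in compiled form; this text tells all that it offers.
- The arm moves only by the tool step_arm, never from a script. Its argument "plan" is a list of rows, each a list of 3 entries, a list of its own where there are three numbers: the turn, a rotation vector about the tool's x, y, z in rad, then the shift along the tool's x, y, z in m, then the closure in counts, from 0 (fully open) to 255 (shut). In form: [[[rx, ry, rz], [x, y, z], hand], ...]. A call has exactly 10 rows; each row is the pose to reach, as a shift and turn from the pose commanded when the call began, along the tool's axes at that moment; what a row does not reach only later rows make up. A row lasts 1/8 s, in which the tool goes at most 62.5 mm and 10.7 degrees, less where a joint would pass 70% of its speed; a pose out of reach is approached as far as the arm can. A call with a gripper value outside its range is refused whole. The fingers move at their own pace and stop on an object; "squeeze" is the grip in N (left out, the last holds). Time passes only in rows, so rows that repeat a pose let the fingers close, or fill a call up. It gives the time, the measured TCP pose, the force and the opening at its end, in the units of the state.
- ctrl.get_state(): the state, without advancing time (a new reading comes with each control period).
- ctrl.get_image(name): name is "scene" or "top"; returns the picture (420x560x3 uint8, red, green, blue); there is no depth.
- ctrl.calibration(name): a dict with "fov_y" (degrees; the focal length in pixels is half the picture's height over the tangent of half this angle, whatever the lens; pixels are square), "cx", "cy" (the principal point, pixels), "k1" (the pictures are not rectified: a ray, as slopes to the right and down, at radius r is drawn at 1 + k1 r^2 times it, then the intrinsics apply), "rvec" (rotation vector, rad) and "tvec" (3), from world to camera coordinates, as OpenCV has them. Camera axes: x right, y down, z forward; pixel columns grow to the right and rows downward; lengths in m; the calibration is good to about 2 mm. A picture is of the moment at which its call begins. calibration takes no time and is no camera call.
- ctrl.close_job(): hands the job in, once; it reports no verdict.
Trained networks look in the newest picture that a camera, given by its name, has taken for a name from the list of things; names that differ only in an ending like _2 or _b are one class to them, and where a whole thing is asked for, a point or a joint stands for the part that bears it (a point fixed in the world has none). Each returns a list of dicts, best first, with "score" (0 to 1); they miss things now and then, are a little off and sometimes report something else, mostly with a low value. They report only what shows in the picture. A call takes as long as a camera call.
- ctrl.cut_out(camera, label): "pixels" (420x560 bool, what is visible of it) and "rect" ([left, top, width, height] in pixels, round what is visible of it).
The state is a dict: "time": time; "joint_positions": joint angles; "qd": joint speeds; "joint_torque": joint torques, N m; "position": TCP position; "tool_rot": TCP orientation; "ft_force": force on the tool from outside, world axes, zero at the start; "torque": the same for the moment, N m; "grip_width": opening from 0.0 (shut) to 1.0 (fully open).
Only numpy, scipy, OpenCV 4.12 (cv2) and the standard library are available. Lean on these libraries where they do the work, as an engineer would, in place of code of your own. Each camera call takes 0.05 s, during which the arm holds its last target.

## Working session

There is one attempt and no reset: what is moved stays moved. The work goes in short steps, Python scripts to look and compute and a tool call to move; the robot and the scene stay as the last step left them, time stands still between calls to the robot, and variables do not carry over. Pictures are saved under pics/ and viewed, and the job is handed in when it is done.

Besides the shell and the picture viewer there is one more tool, called after "Call:" by a JSON object that holds its "name" and its "arguments", one argument or row to a line. step_arm: Moves the arm, as the interface text tells. Its arguments: {"type":"object","properties":{"plan":{"type":"array"},"squeeze":{"type":"number"}},"required":["plan"]}

```bash
mkdir -p pics; python3 - <<'E'
from bench import ctrl
import cv2,numpy as np
s=ctrl.get_state()
for k,v in s.items(): print(k,np.round(v,4))
for n in("scene","top"):
    im=ctrl.get_image(n); cv2.imwrite(f"pics/{n}0.png",im[:,:,::-1])
    print(n,ctrl.calibration(n))
E
```

```text
time 0.0
joint_positions [ 1.2151  0.3218 -0.0701  1.4517  0.0226  1.3708 -0.0569]
qd [ 0.0002  0.0025 -0.0014  0.0003  0.0007  0.0005 -0.0014]
joint_torque [-2.00000e-04 -4.91277e+01 -4.03400e-01 -3.12523e+01 -6.39000e-02
  4.38000e-02  2.00000e-04]
position [ 0.2347 -0.6056  0.2355]
tool_rot [-3.0863e+00 -5.7730e-01  7.0000e-04]
ft_force [-0.1365  0.4423  0.845 ]
torque [-0.0258 -0.0349  0.0091]
grip_width 1.0016
scene {'fov_y': 54.062956017808474, 'cx': 278.6009516522271, 'cy': 208.0319314663029, 'k1': 0.019752531890851643, 'rvec': array([ 2.09287288,  1.46340813, -0.52331052]), 'tvec': array([-0.22751277, -0.36269174,  1.48141418])}
top {'fov_y': 51.301756235257, 'cx': 282.5049216671225, 'cy': 208.30542521454038, 'k1': -0.11609054500237093, 'rvec': array([ 2.0331381 , -2.18291874,  0.23859276]), 'tvec': array([0.06698616, 0.61847959, 1.0748137 ])}
```

View pics/scene0.png

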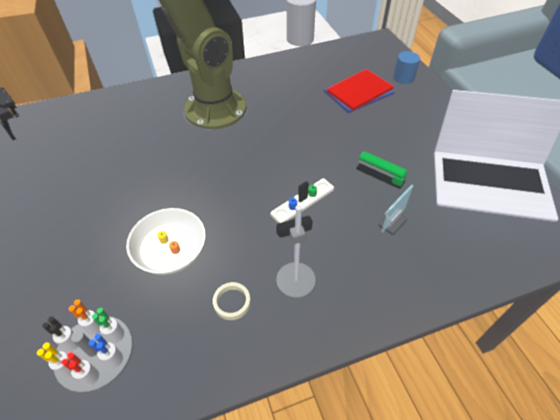

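View pics/top0.png

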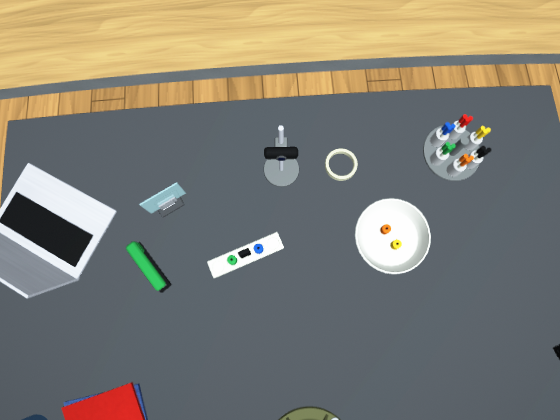

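```bash
cat > h.py <<'E'
from bench import ctrl
import cv2,numpy as np
from scipy.spatial.transform import Rotation as R
from scipy.optimize import least_squares
C={n:ctrl.calibration(n) for n in("scene","top")}
def proj(n,P):
    c=C[n];P=np.atleast_2d(P).astype(float)
    f=210/np.tan(np.radians(c['fov_y']/2))
    K=np.array([[f,0,c['cx']],[0,f,c['cy']],[0,0,1]])
    return cv2.projectPoints(P,c['rvec'],c['tvec'],K,np.array([c['k1'],0,0,0,0.]))[0][:,0]
def ray(n,uv):
    c=C[n];f=210/np.tan(np.radians(c['fov_y']/2))
    K=np.array([[f,0,c['cx']],[0,f,c['cy']],[0,0,1]])
    q=cv2.undistortPoints(np.array(uv,float).reshape(-1,1,2),K,np.array([c['k1'],0,0,0,0.]))[:,0]
    Rm=cv2.Rodrigues(c['rvec'])[0]
    d=np.c_[q,np.ones(len(q))]@Rm
    o=-Rm.T@c['tvec']
    return o,d
def onz(n,uv,z):
    o,d=ray(n,uv);t=(z-o[2])/d[:,2];return o+d*t[:,None]
def hullcen(n,P):
    h=cv2.convexHull(proj(n,P).astype(np.float32));m=cv2.moments(h)
    return np.array([m['m10']/m['m00'],m['m01']/m['m00']]),m['m00'],h
a=np.linspace(0,2*np.pi,40,endpoint=False)
def cyl(r,h,z0=0,r0=None):
    r0=r if r0 is None else r0
    return np.r_[np.c_[r0*np.cos(a),r0*np.sin(a),0*a+z0],np.c_[r*np.cos(a),r*np.sin(a),0*a+z0+h]]
def bead():
    return np.r_[cyl(.010,.032),cyl(.013,.026,.003)]
def seg(n,l,k=0):
    r=ctrl.cut_out(n,l)
    return r
def cen(m):
    v,u=np.nonzero(m);return np.array([u.mean(),v.mean()])
E
python3 - <<'E'
from h import *
import pickle
out={}
for n in("scene","top"):
    ctrl.get_image(n)
    for l in ["sampler","bead_orange","bead_yellow","bead_blue","bead_green","bowl","webcam_stand","tape_roll","stapler","sheet_clip"]:
        r=ctrl.cut_out(n,l); out[n,l]=r
        for d in r: print(n,l,round(d['score'],2),d['rect'],d['pixels'].sum(),np.round(cen(d['pixels']),2))
pickle.dump(out,open('seg0.pkl','wb'))
E
```

```text
scene sampler 0.57 [273.4, 178.3, 58.3, 40.6] 783 [303.05 199.61]
scene sampler 0.24 [158.9, 233.6, 12.4, 9.4] 119 [162.7  237.19]
scene bead_orange 0.69 [171.8, 242.4, 6.8, 10.0] 70 [174.17 247.09]
scene bead_orange 0.33 [271.8, 178.8, 62.9, 44.3] 920 [302.22 199.64]
scene bead_yellow 0.62 [159.1, 233.3, 9.5, 10.8] 103 [162.65 237.52]
scene bead_blue 0.39 [272.1, 178.3, 60.3, 44.2] 842 [302.23 200.06]
scene bowl 0.62 [123.9, 211.3, 82.5, 63.6] 3757 [165.71 241.44]
scene webcam_stand 0.76 [274.4, 207.6, 44.7, 90.8] 1946 [295.08 258.76]
scene tape_roll 0.71 [211.7, 284.0, 37.8, 36.3] 549 [232.48 301.71]
scene stapler 0.71 [357.6, 152.0, 50.5, 36.1] 1009 [381.5  169.24]
scene sheet_clip 0.56 [378.4, 182.6, 31.5, 54.2] 709 [395.51 214.05]
top sampler 0.94 [207.8, 232.6, 77.2, 45.6] 1121 [244.9  255.22]
top sampler 0.43 [324.0, 147.1, 35.6, 33.5] 369 [340.78 164.25]
top bead_orange 0.53 [378.2, 223.3, 10.1, 12.6] 77 [384.88 229.16]
top bead_yellow 0.6 [389.4, 242.4, 12.3, 8.1] 71 [395.76 243.94]
top bead_blue 0.56 [252.5, 241.2, 12.4, 14.6] 76 [258.08 248.41]
top bowl 0.92 [354.1, 198.0, 79.3, 75.9] 4102 [392.56 235.92]
top webcam_stand 0.56 [266.0, 123.2, 32.1, 64.2] 1456 [280.72 161.63]
top tape_roll 0.59 [324.2, 148.1, 32.8, 32.6] 381 [340.84 165.44]
top stapler 0.91 [129.7, 241.2, 43.1, 46.4] 907 [147.91 266.02]
top sheet_clip 0.93 [139.2, 180.2, 51.5, 38.0] 931 [165.02 200.54]
```

```bash
python3 - <<'E'
import cv2,numpy as np
t=cv2.imread('pics/top0.png');s=cv2.imread('pics/scene0.png')
r=lambda im,x,y,w,h:cv2.resize(im[y:y+h,x:x+w],(390,290),interpolation=cv2.INTER_CUBIC)
o=np.vstack([np.hstack([r(t,200,220,98,73),r(t,345,195,98,73)]),np.hstack([r(s,255,175,98,73),r(s,235,195,121,90)])])
cv2.imwrite('pics/crop0.png',o)
E
```

```text
(no output)
```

View pics/crop0.png

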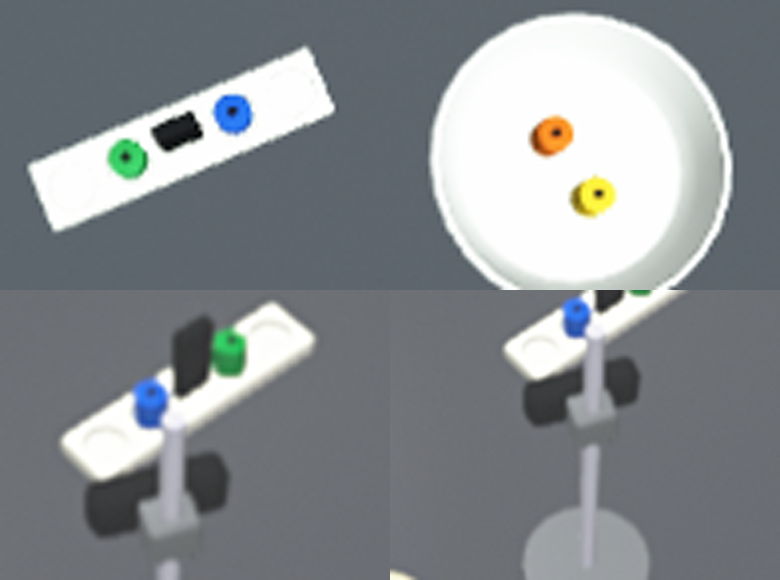

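```bash
python3 - <<'E'
import cv2,numpy as np
t=cv2.imread('pics/top0.png');s=cv2.imread('pics/scene0.png')
g=lambda im:np.clip(255*(im/255.)**.6,0,255).astype('uint8')
r=lambda im,x,y,w,h:cv2.resize(g(im[y:y+h,x:x+w]),(400,600),interpolation=cv2.INTER_CUBIC)
o=np.hstack([r(t,258,118,48,72),r(s,262,195,68,102)])
cv2.imwrite('pics/crop1.png',o)
E
```

```text
(no output)
```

View pics/crop1.png

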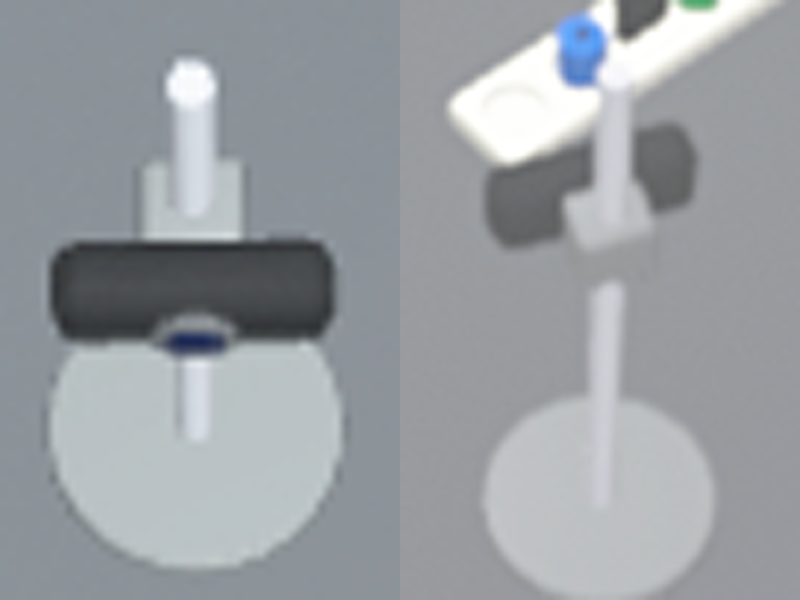

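```bash
cat > fit.py <<'E'
from h import *
from scipy.optimize import minimize
U=8
def col(im,name):
    hsv=cv2.cvtColor(im,cv2.COLOR_RGB2HSV).astype(int);H,S,V=hsv[...,0],hsv[...,1],hsv[...,2]
    lo,hi,s={'orange':(4,17,130),'yellow':(22,34,130),'blue':(100,125,140),'green':(55,82,100)}[name]
    return (H>=lo)&(H<=hi)&(S>s)&(V>60)
def blob(m,near,rad=15):
    k,l,st,ce=cv2.connectedComponentsWithStats(m.astype('uint8'),connectivity=8)
    best=None
    for i in range(1,k):
        if np.hypot(*(ce[i]-near))<rad and (best is None or st[i,4]>st[best,4]): best=i
    if best is None:return None
    mm=(l==best).astype('uint8')
    mm=cv2.drawContours(mm,cv2.findContours(mm,0,2)[0],-1,1,-1)
    return mm.astype(bool)
def rast(polys,x0,y0,w,h):
    m=np.zeros((h*U,w*U),'uint8')
    for p in polys:
        q=((p.reshape(-1,2)+.5-[x0,y0])*U-.5)
        cv2.fillConvexPoly(m,np.round(q*16).astype(np.int32),1,shift=4)
    return m
def fitbead(masks,z,x0):
    # masks: dict cam->bool mask ; fit xy by centroid
    def res(p):
        o=[]
        for n,m in masks.items():
            c,_,_=hullcen(n,bead()+[p[0],p[1],z]); o+=list(c-cen(m))
        return np.array(o)
    r=least_squares(res,x0);return r.x,res(r.x)
E
python3 - <<'E'
from fit import *
I={n:cv2.imread(f'pics/{n}0.png')[:,:,::-1].copy() for n in("scene","top")}
near={'orange':{'scene':(174,247),'top':(385,229)},'yellow':{'scene':(162.7,237.5),'top':(396,244)},
'blue':{'scene':(293,203),'top':(258,248)},'green':{'scene':(312,190),'top':(232,260)}}
for b,z in (('orange',.006),('yellow',.006),('blue',.006),('green',.006)):
    ms={n:blob(col(I[n],b),near[b][n]) for n in I}
    if any(v is None for v in ms.values()): print(b,'miss',{k:v is None for k,v in ms.items()})
    ms={k:v for k,v in ms.items() if v is not None}
    x0=onz('top',near[b]['top'],.02)[0][:2]
    print(b,*[np.round(q,4) for q in fitbead(ms,z,x0)],{k:(v.sum(),round(hullcen(k,bead()+[*x0,z])[1],1)) for k,v in ms.items()})
    for k in ms: print('   ',k,np.round(fitbead({k:ms[k]},z,x0)[0],4))
E
```

```text
orange [ 0.5561 -0.2513] [-0.2169 -0.4084 -0.1627 -0.4054] {'scene': (np.int64(78), 122.7), 'top': (np.int64(74), 96.5)}
    scene [ 0.5576 -0.251 ]
    top [ 0.555  -0.2516]
yellow [ 0.5127 -0.2746] [-0.0373 -0.4882  0.0838 -0.3984] {'scene': (np.int64(81), 120.2), 'top': (np.int64(72), 98.1)}
    scene [ 0.5143 -0.2748]
    top [ 0.5116 -0.2743]
blue [0.5272 0.0947] [0.3442 0.2634 0.0224 0.2022] {'scene': (np.int64(69), 102.8), 'top': (np.int64(70), 87.0)}
    scene [0.526  0.0941]
    top [0.5278 0.0947]
green [0.5017 0.1659] [0.536  0.011  0.293  0.0618] {'scene': (np.int64(78), 99.0), 'top': (np.int64(74), 89.1)}
    scene [0.5011 0.1645]
    top [0.5019 0.1667]
```

```bash
cat >> fit.py <<'E'
def box(x0,x1,y0,y1,z0,z1):
    return np.array([[x,y,z] for x in(x0,x1) for y in(y0,y1) for z in(z0,z1)],float)
def T(P,p):
    c,s=np.cos(p[2]),np.sin(p[2]);z=p[3] if len(p)>3 else 0
    return P@np.array([[c,s,0],[-s,c,0],[0,0,1]])+[p[0],p[1],z]
def tray_hull(n,p):
    return cv2.convexHull(proj(n,T(box(-.023,.023,-.102,.102,0,.014),p)).astype(np.float32))
def alpha_tray(im,n,win,bgth=None):
    x0,y0,w,h=win
    g=cv2.cvtColor(im,cv2.COLOR_RGB2GRAY)[y0:y0+h,x0:x0+w].astype(float)
    return g
def soft(polys,win):
    x0,y0,w,h=win
    m=rast(polys,*win).astype(float)
    return cv2.GaussianBlur(m.reshape(h,U,w,U).mean((1,3)),(0,0),.5)
E
python3 - <<'E'
from fit import *
I={n:cv2.imread(f'pics/{n}0.png')[:,:,::-1].copy() for n in("scene","top")}
blue=np.array([.5275,.0945]);green=np.array([.5018,.1662])
mid=(blue+green)/2;d=green-blue
p0=[*mid,np.arctan2(-d[0],d[1])];print('beads',p0)
win=(200,225,95,65)
x0,y0,w,h=win
im=I['top'][y0:y0+h,x0:x0+w].astype(float)
g=im.min(2); 
bg=np.median(im[:5].reshape(-1,3),0).min(); wh=np.percentile(g,97);print(bg,wh)
A=np.clip((g-bg)/(wh-bg),0,1)
def ins(p):  # weight: exclude beads and fin region interior
    W=np.ones((h,w))
    q=T(box(-.02,.02,-.055,.055,0.014,.08),p)
    m=rast([cv2.convexHull(proj('top',q).astype(np.float32))],*win).reshape(h,U,w,U).mean((1,3))
    W[m>0]=0;return W
W=ins(p0)
f=lambda p:(W*(soft([tray_hull('top',p)],win)-A)**2).sum()
r=minimize(f,p0,method='Nelder-Mead',options=dict(initial_simplex=[p0]+[np.array(p0)+e for e in np.diag([.004,.004,.03])],xatol=1e-5,fatol=1e-4))
print(r.x,r.fun,f(p0))
c=np.array(r.x)
for y in(-.08,-.038,.038,.08): print(y,np.round(T(np.array([[0,y,.006]]),c)[0],4))
E
```

```text
beads [np.float64(0.51465), np.float64(0.13035), np.float64(0.34417204554196357)]
93.0 254.0
[0.51446314 0.13120635 0.33831571] 5.86815559885445 8.620122904069756
-0.08 [0.541  0.0557 0.006 ]
-0.038 [0.5271 0.0954 0.006 ]
0.038 [0.5019 0.1671 0.006 ]
0.08 [0.4879 0.2067 0.006 ]
```

```bash
python3 - <<'E'
from fit import *
I={n:cv2.imread(f'pics/{n}0.png')[:,:,::-1].copy() for n in("scene","top")}
# disc in scene: bluegrey brighter blob; print pixel values
s=I['scene'];t=I['top']
print(s[285,305],s[290,330],t[175,270],t[185,300],t[153,270],s[227,285],s[232,285])
# disc fit with scene
def diskfit(n,win,hgt,p0,lo):
    x0,y0,w,h=win
    g=I[n][y0:y0+h,x0:x0+w].astype(float).mean(2)
    fg=np.percentile(g,lo[1]);bg=lo[0]
    A=np.clip((g-bg)/(fg-bg),0,1)
    f=lambda p:((soft([cv2.convexHull(proj(n,cyl(.05,hgt)+[p[0],p[1],0]).astype(np.float32))],win)-A)**2).sum()
    best=None
    r=minimize(f,p0,method='Nelder-Mead',options=dict(initial_simplex=[p0]+[np.array(p0)+e for e in np.diag([.006,.006])],xatol=1e-5,fatol=1e-4))
    return r.x,r.fun
for hg in(.004,.008,.012):
    p0=onz('scene',(296,279),hg)[0][:2]
    print(hg,p0,diskfit('scene',(270,262,55,38),hg,p0,(I['scene'][290:300,330:340].mean(),60)))
    p0=onz('top',(281.5,169),hg)[0][:2]
    print(hg,p0,diskfit('top',(260,160,45,30),hg,p0,(I['top'][180:190,305:315].mean(),50)))
# post top from top and scene
print(onz('top',(281,128.2),.302), onz('scene',(298.7,207.8),.302))
E
```

```text
[153 158 160] [107 110 115] [151 163 165] [ 95 102 110] [32 34 36] [59 60 62] [55 55 56]
0.004 [0.74771148 0.01955351] (array([0.74529476, 0.01861224]), np.float64(8.837259302434411))
0.004 [0.74927669 0.0167345 ] (array([0.75173044, 0.01777447]), np.float64(13.337968526435759))
0.008 [0.74970456 0.01869304] (array([0.7454263 , 0.01859606]), np.float64(22.870396203494632))
0.008 [0.74800673 0.01681296] (array([0.75176463, 0.01764477]), np.float64(15.268877469834429))
0.012 [0.75169765 0.01783257] (array([0.7459115 , 0.01844497]), np.float64(39.71192029808796))
0.012 [0.74673676 0.01689142] (array([0.75155249, 0.01768193]), np.float64(17.484488382845036))
[[0.74690235 0.01715905 0.302     ]] [[0.75233841 0.01723157 0.302     ]]
```

```bash
cat > cam.py <<'E'
from fit import *
I={n:cv2.imread(f'pics/{n}0.png')[:,:,::-1].copy() for n in("scene","top")}
wins={'top':(258,138,48,30),'scene':(268,206,62,40)}
A={};W={}
for n,(x0,y0,w,h) in wins.items():
    g=I[n][y0:y0+h,x0:x0+w].astype(float).max(2)
    fg={'top':36,'scene':60}[n];bg={'top':105,'scene':108}[n]
    A[n]=np.clip((bg-g)/(bg-fg),0,1)
def body(p,d,x0,x1):
    # p: x,y,yaw,zc of stand; body between local x in [x0,x1]; rounded
    b=[]
    r=.008
    for x in(x0,x1):
        b.append(box(x,x,-.04+r,.04-r,-.017,.017));b.append(box(x,x,-.04,.04,-.017+r,.017-r))
    return T(np.vstack(b),p)
def masks(p):
    m={}
    for n,win in wins.items():
        h=cv2.convexHull(proj(n,body(p,0,p[4],p[5])).astype(np.float32))
        m[n]=soft([h],win)
    return m
def occl(p):
    # mask away post, bracket, lens, disc
    o={}
    for n,win in wins.items():
        c=[cv2.convexHull(proj(n,T(cyl(.009,.302),(p[0],p[1],0,0))).astype(np.float32)),
           cv2.convexHull(proj(n,T(box(-.018,.018,-.018,.018,-.022,.022),p)).astype(np.float32)),
           cv2.convexHull(proj(n,T(box(-.048,-.036,-.016,.016,-.016,.016),p)).astype(np.float32))]
        if n=='scene': c=c[:2]
        if n=='top': c=c[2:]
        x0,y0,w,h=win
        o[n]=1-(rast(c,*win).reshape(h,U,w,U).mean((1,3))>0)
    return o
E
python3 - <<'E'
from cam import *
best=None
for z in(.18,.2,.22,.24,.26):
  for yaw in(-.1,.1):
    p0=np.array([.749,.0178,yaw,z,-.037,-.014])
    for it in range(3):
        O=occl(p0)
        f=lambda p:sum((O[n]*(m-A[n])**2).sum() for n,m in masks(p).items())+((p[0]-.749)/.002)**2*2+((p[1]-.0178)/.001)**2*2
        r=minimize(f,p0,method='Nelder-Mead',options=dict(initial_simplex=[p0]+[p0+e for e in np.diag([.003,.003,.06,.01,.005,.005])],xatol=1e-5,fatol=1e-3,maxiter=800))
        p0=r.x
    print(z,yaw,np.round(r.x,4),r.fun,{n:round((O[n]*(m-A[n])**2).sum(),1) for n,m in masks(r.x).items()},flush=True)
    if best is None or r.fun<best[0]: best=(r.fun,r.x)
p=best[1];np.save('cam.npy',p)
L=T(np.array([[-.039,0,0]]),p)[0];print('lens',L)
print('target',T(np.array([[-.239,0,0]]),p)[0])
print(proj('top',L),proj('scene',L))
o=[]
for n,(x0,y0,w,h) in wins.items():
    im=cv2.resize(I[n][y0:y0+h,x0:x0+w],None,fx=8,fy=8,interpolation=cv2.INTER_CUBIC)[:,:,::-1].copy()
    hh=cv2.convexHull(proj(n,body(p,0,p[4],p[5])).astype(np.float32)).reshape(-1,2)
    cv2.polylines(im,[np.int32((hh+.5-[x0,y0])*8)],True,(0,0,255),1)
    l=proj(n,L)[0];cv2.circle(im,tuple(np.int32((l+.5-[x0,y0])*8)),4,(0,255,255),1)
    o.append(im)
w=max(i.shape[1] for i in o)
cv2.imwrite('pics/camfit.png',np.vstack([np.pad(i,((0,0),(0,w-i.shape[1]),(0,0))) for i in o]))
E
```

```text
0.18 -0.1 [ 0.7489  0.0182 -0.0545  0.2044 -0.0304 -0.014 ] 17.622112386642332 {'top': np.float64(6.3), 'scene': np.float64(11.0)}
0.18 0.1 [ 0.7494  0.0182 -0.0549  0.2043 -0.0309 -0.0145] 17.529970112903868 {'top': np.float64(5.9), 'scene': np.float64(11.2)}
0.2 -0.1 [ 0.7488  0.0182 -0.0539  0.2043 -0.0304 -0.0139] 17.79909707648074 {'top': np.float64(6.2), 'scene': np.float64(11.2)}
0.2 0.1 [ 0.7491  0.0182 -0.0525  0.2042 -0.0306 -0.0142] 17.906128329521554 {'top': np.float64(6.2), 'scene': np.float64(11.3)}
0.22 -0.1 [ 0.749   0.0181 -0.0574  0.2045 -0.0305 -0.0141] 17.64875871315275 {'top': np.float64(6.3), 'scene': np.float64(11.2)}
0.22 0.1 [ 0.7488  0.0182 -0.0574  0.2044 -0.0303 -0.014 ] 17.764961096013703 {'top': np.float64(6.5), 'scene': np.float64(11.0)}
0.24 -0.1 [ 0.7489  0.0181 -0.0578  0.2045 -0.0303 -0.014 ] 17.70261061666998 {'top': np.float64(6.3), 'scene': np.float64(11.2)}
0.24 0.1 [ 0.7485  0.0181 -0.058   0.2045 -0.03   -0.0136] 17.88991484135376 {'top': np.float64(6.3), 'scene': np.float64(11.2)}
0.26 -0.1 [ 0.7488  0.018  -0.0713  0.2807 -0.0427 -0.057 ] 247.11925891193962 {'top': np.float64(38.3), 'scene': np.float64(208.7)}
0.26 0.1 [ 0.7495  0.0182 -0.0549  0.2044 -0.0311 -0.0147] 17.58785320380065 {'top': np.float64(6.3), 'scene': np.float64(10.9)}
lens [0.71048422 0.02030577 0.20425788]
target [0.5107859  0.03128671 0.20425788]
[[280.91080199 158.96797109]] [[291.942333   220.88447042]]
```

View pics/camfit.png

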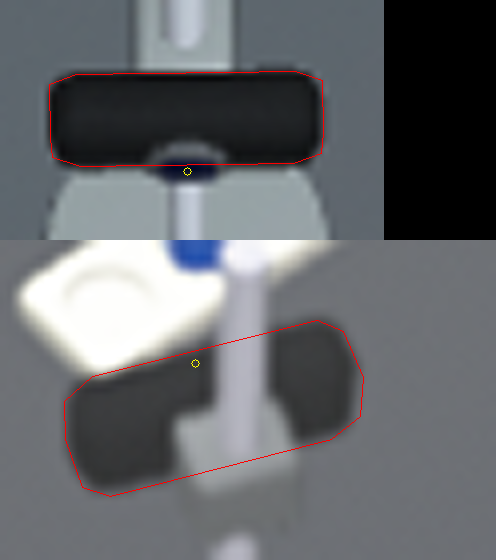

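```bash
cat > go.py <<'E'
from h import *
def frame():
    s=ctrl.get_state();return np.array(s['position']),R.from_rotvec(s['tool_rot']),s
def rel(pos,jaw,p=None,Rm=None):
    """jaw: world angle of tool y axis (mod pi). returns turn rotvec, shift in tool axes"""
    p0,R0,s=frame()
    if p is not None:p0=p
    if Rm is not None:R0=Rm
    y0=R0.as_matrix()[:,1];a0=np.arctan2(y0[1],y0[0])
    d=(jaw-a0+np.pi/2)%np.pi-np.pi/2
    outs=[]
    for dd in (d,d-np.sign(d)*np.pi):
        a=a0+dd
        y=np.array([np.cos(a),np.sin(a),0]);z=np.array([0,0,-1.]);x=np.cross(y,z)
        Rt=R.from_matrix(np.c_[x,y,z])
        outs.append((R0.inv()*Rt).as_rotvec())
    sh=R0.inv().apply(np.array(pos)-p0)
    print('turn',np.round(outs[0],4),'alt',np.round(outs[1],3),'shift',np.round(sh,4),'jaw now',round(a0,3),'j7',round(s['joint_positions'][6],3),'t',s['time'])
    return outs[0],sh
E
python3 - <<'E'
from go import *
p,R0,s=frame();print(p,R0.as_matrix().round(3))
o=np.array([.5561,-.2513]);y=np.array([.5127,-.2746])
d=o-y;print(np.hypot(*d)); j=np.arctan2(d[1],d[0])+np.pi/2;print('jaw',j)
print('bowl',onz('top',(393.2,235.9),.042),onz('scene',(165.7,241),.03))
rel([*o,.15],j);rel([*y,.15],j)
E
```

```text
[ 0.23491734 -0.60608787  0.23658274] [[ 0.932  0.361 -0.   ]
 [ 0.361 -0.932 -0.   ]
 [-0.     0.    -1.   ]]
0.04925900932824369
jaw 2.063500242750621
bowl [[ 0.53157868 -0.26550591  0.042     ]] [[ 0.53645043 -0.2681933   0.03      ]]
turn [ 1.000e-04  0.000e+00 -1.229e-01] alt [ 0.    -0.     3.019] shift [ 0.4277 -0.2147  0.0866] jaw now -1.201 j7 -0.057 t 1.2
turn [ 1.000e-04  0.000e+00 -1.229e-01] alt [ 0.    -0.     3.019] shift [ 0.3788 -0.2087  0.0866] jaw now -1.201 j7 -0.057 t 1.2
```

Call:
{"name": "step_arm", "arguments": {
  "plan": [
    [[0,0,-0.01],[0.03,-0.015,0.005],0],
    [[0,0,-0.03],[0.08,-0.04,0.02],60],
    [[0,0,-0.05],[0.135,-0.068,0.035],115],
    [[0,0,-0.07],[0.19,-0.095,0.05],115],
    [[0,0,-0.09],[0.245,-0.123,0.065],115],
    [[0,0,-0.105],[0.3,-0.15,0.08],115],
    [[0,0,-0.115],[0.35,-0.176,0.095],115],
    [[0,0,-0.12],[0.39,-0.196,0.106],115],
    [[0,0,-0.123],[0.417,-0.209,0.113],115],
    [[0,0,-0.123],[0.428,-0.215,0.117],115]
  ],
  "squeeze": 12
}}

```text
time: 2.45
position: [0.5574, -0.2488, 0.1192]
tool_rot: [-3.045, -0.771, -0.0]
ft_force: [-0.5, -0.1, -0.8]
grip_width: 0.549
```

```bash
python3 - <<'E'
from go import *
from fit import col,blob
rel([.5561,-.2513,.031],2.0635)
s=ctrl.get_state();print(s['grip_width'],s['position'])
for n in("scene","top"): cv2.imwrite(f"pics/{n}1.png",ctrl.get_image(n)[:,:,::-1])
t=cv2.imread('pics/top1.png');sc=cv2.imread('pics/scene1.png')
r=lambda im,x,y,w,h:cv2.resize(im[y:y+h,x:x+w],(400,300),interpolation=cv2.INTER_CUBIC)
cv2.imwrite('pics/c1.png',np.hstack([r(t,345,190,100,75),r(sc,110,190,120,90)]))
E
```

```text
turn [-0.0008 -0.0004  0.0031] alt [ 1.000e-03 -1.000e-03 -3.138e+00] shift [-0.0023  0.0017  0.0882] jaw now -1.075 j7 -0.793 t 2.45
0.5489764790361968 [ 0.55735391 -0.2487658   0.11918169]
```

View pics/c1.png

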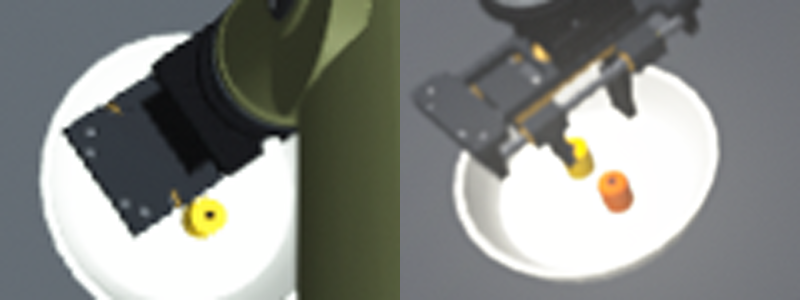

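Call:
{"name": "step_arm", "arguments": {
  "plan": [
    [[0,0,0.003],[-0.002,0.0017,0.015],115],
    [[0,0,0.003],[-0.0023,0.0017,0.04],115],
    [[0,0,0.003],[-0.0023,0.0017,0.065],115],
    [[0,0,0.003],[-0.0023,0.0017,0.08],115],
    [[0,0,0.003],[-0.0023,0.0017,0.088],115],
    [[0,0,0.003],[-0.0023,0.0017,0.088],115],
    [[0,0,0.003],[-0.0023,0.0017,0.088],160],
    [[0,0,0.003],[-0.0023,0.0017,0.088],200],
    [[0,0,0.003],[-0.0023,0.0017,0.088],230],
    [[0,0,0.003],[-0.0023,0.0017,0.088],230]
  ]
}}

```text
time: 3.8
position: [0.5554, -0.2535, 0.0321]
tool_rot: [3.047, 0.762, 0.001]
ft_force: [-0.1, 0.0, 2.5]
grip_width: 0.292
```

Call:
{"name": "step_arm", "arguments": {
  "plan": [
    [[0,0,0],[0,0,-0.005],230],
    [[0,0,0],[0,0,-0.02],230],
    [[0,0,0],[0,0,-0.04],230],
    [[0,0,0],[0,0,-0.06],230],
    [[0,0,0],[0,0,-0.08],230],
    [[0,0,0],[0,0,-0.09],230],
    [[0,0,0],[0,0,-0.1],230],
    [[0,0,0],[0,0,-0.1],230],
    [[0,0,0],[0,0,-0.1],230],
    [[0,0,0],[0,0,-0.1],230]
  ]
}}

```text
time: 5.05
position: [0.5546, -0.2534, 0.1307]
tool_rot: [-3.047, -0.761, 0.002]
ft_force: [0.3, -1.4, -1.0]
grip_width: 0.291
```

```bash
python3 - <<'E'
from go import *
from fit import *
s=ctrl.get_state();print(s['grip_width'],s['position'],s['time'],s['ft_force'])
rel([.541,.0557,.09],.338)
I={n:ctrl.get_image(n) for n in("scene","top")}
for n in I: cv2.imwrite(f"pics/{n}2.png",I[n][:,:,::-1])
p,R0,_=frame()
b=p+[0,0,-.025]  # bead bottom expected: TCP - .014-.011
for n in I:
    e=hullcen(n,bead()+b)[0]
    m=blob(col(I[n],'orange'),e,25)
    print(n,e,None if m is None else (cen(m),m.sum()))
t=I['top'][:,:,::-1];sc=I['scene'][:,:,::-1]
r=lambda im,x,y,w,h:cv2.resize(im[y:y+h,x:x+w],(400,300),interpolation=cv2.INTER_CUBIC)
cv2.imwrite('pics/c2.png',np.hstack([r(t,345,190,100,75),r(sc,110,180,120,90)]))
E
```

```text
0.29126217759008627 [ 0.55455629 -0.25336242  0.13069425] 5.05 [ 0.27760578 -1.36725039 -0.99310572]
turn [-1.600e-03 -1.000e-04 -1.419e+00] alt [-0.     0.002  1.723] shift [ 0.1335 -0.2791  0.0409] jaw now -1.081 j7 -0.787 t 5.05
scene [164.42012062 224.190824  ] (array([164.83333333, 225.08333333]), np.int64(108))
top [395.25871653 222.03953511] None
```

View pics/c2.png

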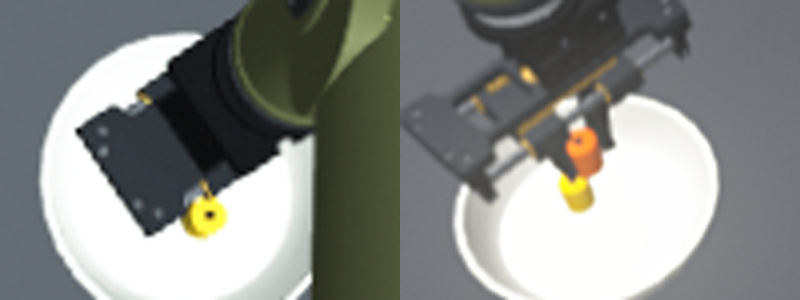

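Call:
{"name": "step_arm", "arguments": {
  "plan": [
    [[0,0,-0.08],[0.007,-0.014,-0.005],230],
    [[0,0,-0.23],[0.022,-0.045,-0.01],230],
    [[0,0,-0.4],[0.038,-0.078,-0.01],230],
    [[0,0,-0.57],[0.054,-0.112,-0.01],230],
    [[0,0,-0.75],[0.071,-0.147,-0.01],230],
    [[0,0,-0.93],[0.088,-0.183,-0.005],230],
    [[0,0,-1.1],[0.104,-0.216,0],230],
    [[0,0,-1.26],[0.119,-0.247,0.01],230],
    [[0,0,-1.38],[0.129,-0.269,0.02],230],
    [[0,0,-1.419],[0.1333,-0.2776,0.03],230]
  ]
}}

```text
time: 6.4
position: [0.5418, 0.0558, 0.1011]
tool_rot: [-1.812, -2.566, -0.0]
ft_force: [0.3, -0.5, 0.8]
grip_width: 0.293
```

Call:
{"name": "step_arm", "arguments": {
  "plan": [
    [[0,0,0],[0,0,0],230],
    [[0,0,0],[0,0,0.003],230],
    [[0,0,0],[0,0,0.01],230],
    [[0,0,0],[0,0,0.02],230],
    [[0,0,0],[0,0,0.03],230],
    [[0,0,0],[0,0,0.03],230],
    [[0,0,0],[0,0,0.03],230],
    [[0,0,0],[0,0,0.03],230],
    [[0,0,0],[0,0,0.03],230],
    [[0,0,0],[0,0,0.03],230]
  ]
}}

```text
time: 7.65
position: [0.5422, 0.0541, 0.0717]
tool_rot: [1.816, 2.563, 0.0]
ft_force: [0.5, 0.7, -0.9]
grip_width: 0.294
```

```bash
python3 - <<'E'
from go import *
from fit import *
s=ctrl.get_state();print(s['grip_width'],s['position'],s['time'],s['ft_force'])
rel([.5415,.0543,.0320],.338)
I={n:ctrl.get_image(n) for n in("scene","top")}
for n in I: cv2.imwrite(f"pics/{n}3.png",I[n][:,:,::-1])
p,R0,_=frame()
b=p+[0,0,-.025]
for n in I:
    e=hullcen(n,bead()+b)[0]
    m=blob(col(I[n],'orange'),e,25)
    print(n,e,hullcen(n,bead()+b)[1],None if m is None else (cen(m),m.sum()))
t=I['top'][:,:,::-1];sc=I['scene'][:,:,::-1]
r=lambda im,x,y,w,h:cv2.resize(im[y:y+h,x:x+w],(400,300),interpolation=cv2.INTER_CUBIC)
cv2.imwrite('pics/c3.png',np.hstack([r(t,200,205,120,90),r(sc,235,160,100,75)]))
E
```

```text
0.2941687850202411 [0.5421713  0.05414132 0.07170347] 7.65 [ 0.4866129   0.73808387 -0.91127207]
turn [0.0002 0.0003 0.    ] alt [-0.     0.    -3.142] shift [ 0.0004 -0.0006  0.0397] jaw now 0.338 j7 0.005 t 7.65
scene [280.86006024 201.71162199] 111.924534505466 (array([278.72222222, 204.66666667]), np.int64(36))
top [272.64179779 239.47027541] 93.39787882543169 None
```

View pics/c3.png

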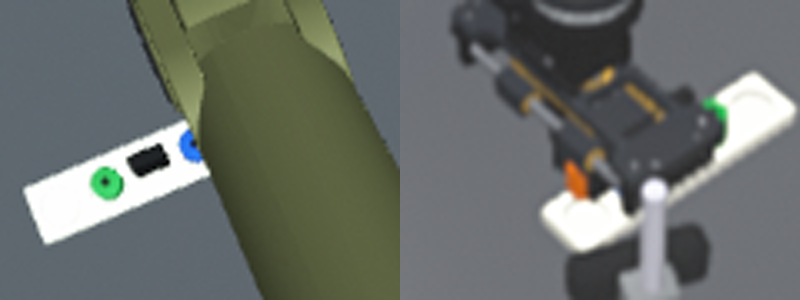

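```bash
python3 - <<'E'
from fit import *
sc=cv2.imread('pics/scene3.png')
p=np.array([.5422,.0541,.0717])
x0,y0,w,h=262,185,50,38;k=12
im=cv2.resize(sc[y0:y0+h,x0:x0+w],None,fx=k,fy=k,interpolation=cv2.INTER_NEAREST)
for off,c in((0,(0,255,0)),(.003,(255,0,255))):
    b=p+[-.332*off,.943*off,-.025]
    hh=hullcen('scene',bead()+b)[2].reshape(-1,2)
    cv2.polylines(im,[np.int32((hh+.5-[x0,y0])*k)],True,c,1)
P=np.array([.51446,.1312,.3383])
hh=tray_hull('scene',P).reshape(-1,2)
cv2.polylines(im,[np.int32((hh+.5-[x0,y0])*k)],True,(0,0,255),1)
ring=T(np.c_[.016*np.cos(a),-.08+.016*np.sin(a),0*a+.014],P)
cv2.polylines(im,[np.int32((proj('scene',ring)+.5-[x0,y0])*k)],True,(0,128,255),1)
cv2.imwrite('pics/c3b.png',im)
E
```

```text
(no output)
```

View pics/c3b.png

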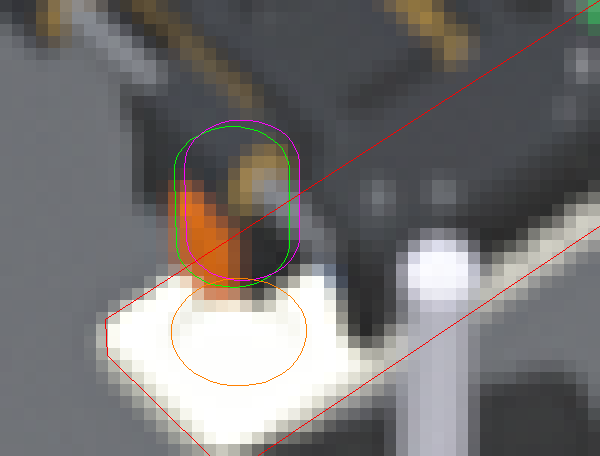

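Call:
{"name": "step_arm", "arguments": {
  "plan": [
    [[0,0,0],[0.001,-0.0006,0.004],230],
    [[0,0,0],[0.001,-0.0006,0.012],230],
    [[0,0,0],[0.001,-0.0006,0.02],230],
    [[0,0,0],[0.001,-0.0006,0.025],230],
    [[0,0,0],[0.001,-0.0006,0.029],230],
    [[0,0,0],[0.001,-0.0006,0.032],230],
    [[0,0,0],[0.001,-0.0006,0.035],230],
    [[0,0,0],[0.001,-0.0006,0.037],230],
    [[0,0,0],[0.001,-0.0006,0.039],230],
    [[0,0,0],[0.001,-0.0006,0.039],230]
  ]
}}

```text
time: 9.0
position: [0.5411, 0.0549, 0.0324]
tool_rot: [-1.816, -2.563, 0.0]
ft_force: [-0.1, 0.2, -1.2]
grip_width: 0.291
```

```bash
python3 - <<'E'
from fit import *
s=ctrl.get_state();print(s['grip_width'],s['position'],s['time'],s['ft_force'])
sc=ctrl.get_image('scene');cv2.imwrite('pics/scene4.png',sc[:,:,::-1]);sc=sc[:,:,::-1].copy()
p=np.array(s['position'])
x0,y0,w,h=262,185,50,38;k=12
im=cv2.resize(sc[y0:y0+h,x0:x0+w],None,fx=k,fy=k,interpolation=cv2.INTER_CUBIC)
hh=hullcen('scene',bead()+p+[0,0,-.025])[2].reshape(-1,2)
cv2.polylines(im,[np.int32((hh+.5-[x0,y0])*k)],True,(0,255,0),1)
cv2.imwrite('pics/c4.png',im)
E
```

```text
0.2909095323625746 [0.54106935 0.0548802  0.03240135] 9.0 [-0.07445741  0.20687277 -1.24316744]
```

View pics/c4.png

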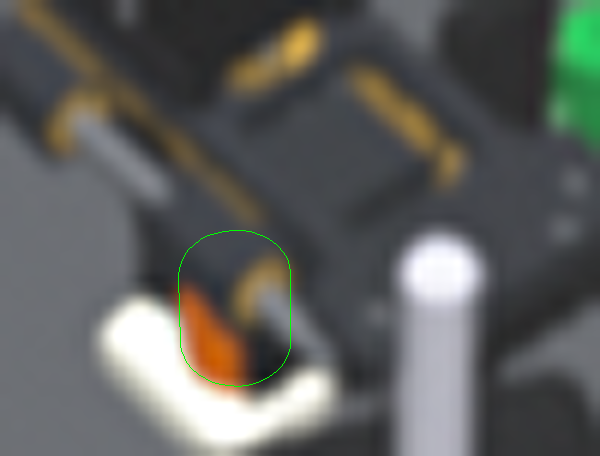

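Call:
{"name": "step_arm", "arguments": {
  "plan": [
    [[0,0,0],[0,0,0.001],230],
    [[0,0,0],[0,0,0.001],170],
    [[0,0,0],[0,0,0.001],150],
    [[0,0,0],[0,0,0.001],130],
    [[0,0,0],[0,0,0.001],130],
    [[0,0,0],[0,0,-0.01],115],
    [[0,0,0],[0,0,-0.03],115],
    [[0,0,0],[0,0,-0.06],115],
    [[0,0,0],[0,0,-0.09],115],
    [[0,0,0],[0,0,-0.1],115]
  ]
}}

```text
time: 10.3
position: [0.5428, 0.0553, 0.1358]
tool_rot: [1.814, 2.56, 0.004]
ft_force: [0.3, 0.5, 0.5]
grip_width: 0.547
```

```bash
python3 - <<'E'
from go import *
print(ctrl.get_state()['ft_force'],ctrl.get_state()['grip_width'])
rel([.5121,-.2755,.13],2.0635-np.pi/2*0)
rel([.5121,-.2755,.13],2.0635)
E
```

```text
[0.26978132 0.49948813 0.54507949] 0.5470125049241872
turn [ 0.0052 -0.0015  1.4162] alt [ 0.002  0.005 -1.725] shift [-0.3019 -0.1387  0.0058] jaw now 0.338 j7 0.051 t 10.3
turn [ 0.0052 -0.0015  1.4162] alt [ 0.002  0.005 -1.725] shift [-0.3019 -0.1387  0.0058] jaw now 0.338 j7 0.051 t 10.3
```

Call:
{"name": "step_arm", "arguments": {
  "plan": [
    [[0,0,0.04],[-0.015,-0.007,0],115],
    [[0,0,0.13],[-0.048,-0.022,0],115],
    [[0,0,0.24],[-0.088,-0.04,0],115],
    [[0,0,0.36],[-0.13,-0.06,0],115],
    [[0,0,0.48],[-0.173,-0.08,0],115],
    [[0,0,0.6],[-0.215,-0.099,0.003],115],
    [[0,0,0.7],[-0.254,-0.117,0.005],115],
    [[0,0,0.78],[-0.283,-0.13,0.006],115],
    [[0,0,0.82],[-0.298,-0.137,0.006],115],
    [[0,0,0.83],[-0.302,-0.1387,0.006],115]
  ]
}}

```text
time: 11.55
position: [0.5103, -0.2763, 0.1262]
tool_rot: [-2.696, -1.612, 0.0]
ft_force: [0.5, -0.7, 0.4]
grip_width: 0.547
```

```bash
python3 - <<'E'
from go import *
from fit import *
I={n:ctrl.get_image(n) for n in("scene","top")}
for n in I: cv2.imwrite(f"pics/{n}5.png",I[n][:,:,::-1])
rel([.5127,-.2746,.031],-.49)
w0=np.array([.541,.0557])
for nm,x in(('yellow',(.5127,-.2746)),('orange',w0),('blue',(.527,.095)),('green',(.502,.167))):
    for n in I:
        e,ar,_=hullcen(n,bead()+[*x,.006])
        m=blob(col(I[n],nm),e,12)
        if m is not None: print(nm,n,e.round(1),round(ar),cen(m).round(1),m.sum(),fitbead({n:m},.006,x)[0].round(4))
t=I['top'][:,:,::-1];sc=I['scene'][:,:,::-1]
r=lambda im,x,y,w,h:cv2.resize(im[y:y+h,x:x+w],(400,300),interpolation=cv2.INTER_CUBIC)
cv2.imwrite('pics/c5.png',np.vstack([np.hstack([r(t,200,215,100,75),r(sc,255,160,100,75)]),np.hstack([r(t,345,190,100,75),r(sc,110,190,120,90)])]))
E
```

```text
turn [-0.0003 -0.0007 -0.0005] alt [-1.000e-03  1.000e-03  3.141e+00] shift [0.0011 0.0015 0.0955] jaw now -0.49 j7 -0.137 t 11.65
yellow scene [162.4 236.4] 120 [162.4 236.9] 81 [ 0.5143 -0.2748]
yellow top [395.6 243.7] 98 [392.3 243.4] 15 [ 0.5141 -0.2656]
orange scene [281.4 210.4] 105 [280.9 210.8] 76 [0.5419 0.0538]
orange top [272.4 242.2] 87 [272.8 241.7] 72 [0.5422 0.0547]
blue scene [292.6 203. ] 103 [292.2 202.8] 69 [0.526  0.0941]
blue top [258.1 248.4] 87 [258.1 248. ] 69 [0.5279 0.0949]
green scene [312.6 190. ] 99 [311.7 190. ] 79 [0.5011 0.1646]
green top [231.6 259.6] 89 [231.7 259.6] 74 [0.5019 0.1667]
```

View pics/c5.png

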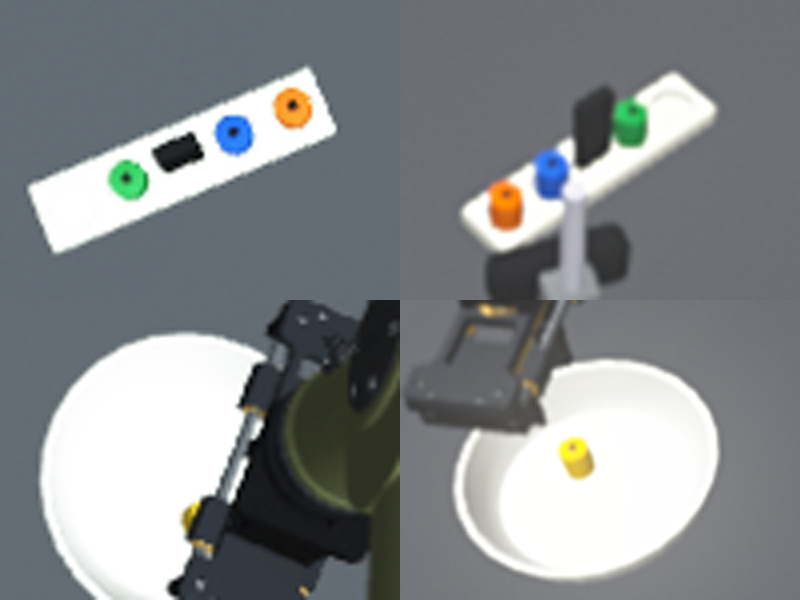

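Call:
{"name": "step_arm", "arguments": {
  "plan": [
    [[0,0,0],[0.001,0.0015,0.015],115],
    [[0,0,0],[0.001,0.0015,0.045],115],
    [[0,0,0],[0.001,0.0015,0.072],115],
    [[0,0,0],[0.001,0.0015,0.087],115],
    [[0,0,0],[0.001,0.0015,0.0945],115],
    [[0,0,0],[0.001,0.0015,0.0945],115],
    [[0,0,0],[0.001,0.0015,0.0945],160],
    [[0,0,0],[0.001,0.0015,0.0945],200],
    [[0,0,0],[0.001,0.0015,0.0945],230],
    [[0,0,0],[0.001,0.0015,0.0945],230]
  ]
}}

```text
time: 12.9
position: [0.5125, -0.2761, 0.0326]
tool_rot: [2.695, 1.613, 0.0]
ft_force: [-0.3, -1.0, 3.5]
grip_width: 0.293
```

Call:
{"name": "step_arm", "arguments": {
  "plan": [
    [[0,0,0],[0,0,-0.005],230],
    [[0,0,0],[0,0,-0.02],230],
    [[0,0,0],[0,0,-0.04],230],
    [[0,0,0],[0,0,-0.06],230],
    [[0,0,0],[0,0,-0.08],230],
    [[0,0,0],[0,0,-0.09],230],
    [[0,0,0],[0,0,-0.1],230],
    [[0,0,0],[0,0,-0.1],230],
    [[0,0,0],[0,0,-0.1],230],
    [[0,0,0],[0,0,-0.1],230]
  ]
}}

```text
time: 14.15
position: [0.5118, -0.2756, 0.1313]
tool_rot: [-2.694, -1.613, 0.001]
ft_force: [0.1, -0.8, -0.7]
grip_width: 0.29
```

```bash
python3 - <<'E'
from go import *
rel([.4879,.2067,.10],.338)
E
```

```text
turn [-1.3e-03 -6.0e-04 -8.3e-01] alt [-1.000e-03  2.000e-03  2.312e+00] shift [ 0.4138 -0.2489  0.0316] jaw now -0.492 j7 -0.138 t 14.15
```

Call:
{"name": "step_arm", "arguments": {
  "plan": [
    [[0,0,-0.02],[0.012,-0.007,-0.005],230],
    [[0,0,-0.08],[0.042,-0.025,-0.01],230],
    [[0,0,-0.17],[0.085,-0.051,-0.01],230],
    [[0,0,-0.26],[0.131,-0.079,-0.01],230],
    [[0,0,-0.36],[0.179,-0.108,-0.01],230],
    [[0,0,-0.46],[0.227,-0.137,-0.01],230],
    [[0,0,-0.56],[0.275,-0.166,-0.01],230],
    [[0,0,-0.65],[0.323,-0.194,-0.01],230],
    [[0,0,-0.74],[0.366,-0.22,-0.005],230],
    [[0,0,-0.8],[0.398,-0.239,0],230]
  ]
}}

```text
time: 15.4
position: [0.4871, 0.1928, 0.1326]
tool_rot: [1.842, 2.544, 0.001]
ft_force: [0.6, 0.1, 0.2]
grip_width: 0.294
```

Call:
{"name": "step_arm", "arguments": {
  "plan": [
    [[0,0,-0.03],[0.018,-0.001,0.002],230],
    [[0,0,-0.03],[0.018,-0.001,0.007],230],
    [[0,0,-0.03],[0.018,-0.001,0.02],230],
    [[0,0,-0.03],[0.018,-0.001,0.035],230],
    [[0,0,-0.03],[0.018,-0.001,0.05],230],
    [[0,0,-0.03],[0.018,-0.001,0.06],230],
    [[0,0,-0.03],[0.018,-0.001,0.06],230],
    [[0,0,-0.03],[0.018,-0.001,0.06],230],
    [[0,0,-0.03],[0.018,-0.001,0.06],230],
    [[0,0,-0.03],[0.018,-0.001,0.06],230]
  ]
}}

```text
time: 16.65
position: [0.4835, 0.2048, 0.0724]
tool_rot: [1.816, 2.563, 0.001]
ft_force: [-1.3, -0.4, -1.0]
grip_width: 0.295
```

```bash
python3 - <<'E'
from go import *
from fit import *
rel([.4879,.2067,.032],.338)
s=ctrl.get_state();print(s['position'],s['ft_force'],s['grip_width'])
sc=ctrl.get_image('scene');cv2.imwrite('pics/scene6.png',sc[:,:,::-1]);sc=sc[:,:,::-1].copy()
p=np.array(s['position'])
x0,y0,w,h=295,155,50,38;k=12
im=cv2.resize(sc[y0:y0+h,x0:x0+w],None,fx=k,fy=k,interpolation=cv2.INTER_CUBIC)
hh=hullcen('scene',bead()+p+[0,0,-.025])[2].reshape(-1,2)
cv2.polylines(im,[np.int32((hh+.5-[x0,y0])*k)],True,(0,255,0),1)
P=np.array([.51446,.1312,.3383])
cv2.polylines(im,[np.int32((tray_hull('scene',P).reshape(-1,2)+.5-[x0,y0])*k)],True,(0,0,255),1)
cv2.imwrite('pics/c6.png',im)
E
```

```text
turn [0.0008 0.0003 0.    ] alt [-0.000e+00  1.000e-03 -3.142e+00] shift [0.0004 0.0048 0.0404] jaw now 0.338 j7 -0.315 t 16.65
[0.48349579 0.20479144 0.07242748] [-1.27832395 -0.3917515  -0.985408  ] 0.2954744120105561
```

View pics/c6.png

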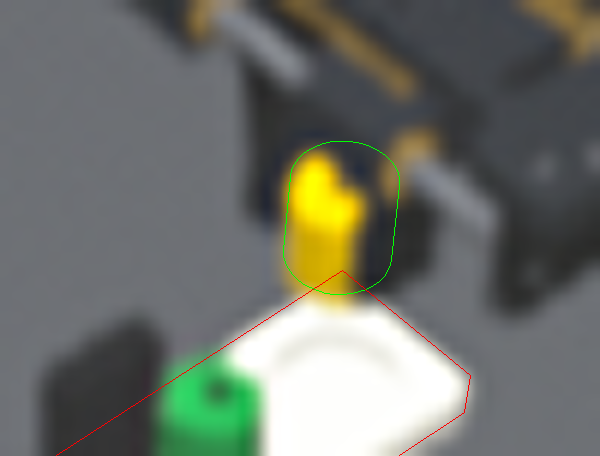

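Call:
{"name": "step_arm", "arguments": {
  "plan": [
    [[0,0,0],[0.0002,0.003,0.004],230],
    [[0,0,0],[0.0002,0.0048,0.012],230],
    [[0,0,0],[0.0002,0.0048,0.02],230],
    [[0,0,0],[0.0002,0.0048,0.025],230],
    [[0,0,0],[0.0002,0.0048,0.029],230],
    [[0,0,0],[0.0002,0.0048,0.032],230],
    [[0,0,0],[0.0002,0.0048,0.035],230],
    [[0,0,0],[0.0002,0.0048,0.037],230],
    [[0,0,0],[0.0002,0.0048,0.039],230],
    [[0,0,0],[0.0002,0.0048,0.04],230]
  ]
}}

```text
time: 17.95
position: [0.4877, 0.2065, 0.0325]
tool_rot: [1.816, 2.563, -0.001]
ft_force: [-2.8, -2.0, 8.7]
grip_width: 0.297
```

```bash
python3 - <<'E'
from go import *
from fit import *
rel([.4879,.2067,.032],.338)
s=ctrl.get_state();print(s['position'],s['ft_force'],s['grip_width'])
sc=ctrl.get_image('scene');cv2.imwrite('pics/scene7.png',sc[:,:,::-1]);sc=sc[:,:,::-1].copy()
p=np.array(s['position'])
x0,y0,w,h=295,155,50,38;k=12
im=cv2.resize(sc[y0:y0+h,x0:x0+w],None,fx=k,fy=k,interpolation=cv2.INTER_CUBIC)
hh=hullcen('scene',bead()+p+[0,0,-.025])[2].reshape(-1,2)
cv2.polylines(im,[np.int32((hh+.5-[x0,y0])*k)],True,(0,255,0),1)
cv2.imwrite('pics/c7.png',im)
E
```

```text
turn [-0.0002  0.0005 -0.    ] alt [1.000e-03 0.000e+00 3.142e+00] shift [0.0001 0.0002 0.0005] jaw now 0.338 j7 -0.363 t 17.95
[0.48772077 0.20651351 0.03248288] [-2.79677459 -1.98765236  8.69774146] 0.2972523036262637
```

View pics/c7.png

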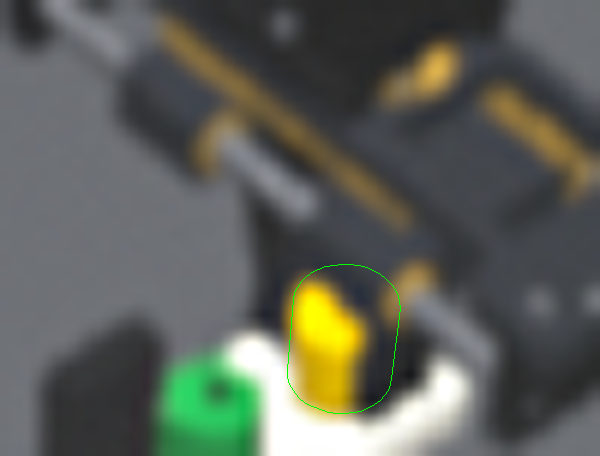

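Call:
{"name": "step_arm", "arguments": {
  "plan": [
    [[0,0,0],[0,0,-0.0005],200],
    [[0,0,0],[0,0,-0.0005],170],
    [[0,0,0],[0,0,-0.0005],150],
    [[0,0,0],[0,0,-0.0005],130],
    [[0,0,0],[0,0,-0.0005],130],
    [[0,0,0],[0,0,-0.01],100],
    [[0,0,0],[0,0,-0.03],80],
    [[0,0,0],[0,0,-0.06],80],
    [[0,0,0],[0,0,-0.09],80],
    [[0,0,0],[0,0,-0.11],80]
  ]
}}

```text
time: 19.25
position: [0.4885, 0.2071, 0.1448]
tool_rot: [1.815, 2.562, 0.003]
ft_force: [-0.8, 0.0, -0.2]
grip_width: 0.689
```

```bash
python3 - <<'E'
from go import *
from fit import *
I={n:ctrl.get_image(n) for n in("scene","top")}
for n in I: cv2.imwrite(f"pics/{n}8.png",I[n][:,:,::-1])
rel([.44,.30,.16],.338)
t=I['top'][:,:,::-1];sc=I['scene'][:,:,::-1]
r=lambda im,x,y,w,h:cv2.resize(im[y:y+h,x:x+w],(400,300),interpolation=cv2.INTER_CUBIC)
cv2.imwrite('pics/c8.png',np.hstack([r(t,200,215,100,75),r(sc,255,150,100,75)]))
E
```

```text
turn [ 0.0051  0.0009 -0.0002] alt [ 1.000e-03 -8.000e-03  3.141e+00] shift [ 0.1038 -0.0157 -0.0152] jaw now 0.338 j7 -0.254 t 19.35
```

View pics/c8.png

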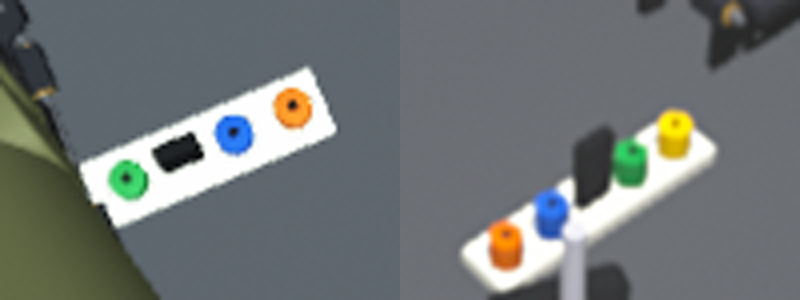

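```bash
python3 - <<'E'
from fit import *
I={n:cv2.imread(f'pics/{n}8.png')[:,:,::-1].copy() for n in("scene","top")}
P=np.array([.51446,.1312,.3383])
for nm,y in(('orange',-.08),('blue',-.038),('green',.038),('yellow',.08)):
    x=T(np.array([[0,y,.006]]),P)[0]
    for n in I:
        e,ar,_=hullcen(n,bead()+x)
        m=blob(col(I[n],nm),e,12)
        if m is not None:
            vv,uu=np.nonzero(m)
            print(nm,n,x[:2].round(4),'pred',e.round(1),round(ar),'obs',cen(m).round(1),m.sum(),fitbead({n:m},.006,x[:2])[0].round(4))
E
```

```text
orange scene [0.541  0.0557] pred [281.4 210.4] 105 obs [280.9 210.8] 76 [0.5419 0.0538]
orange top [0.541  0.0557] pred [272.4 242.1] 87 obs [272.8 241.7] 72 [0.5422 0.0547]
blue scene [0.5271 0.0954] pred [292.8 202.9] 103 obs [292.2 202.8] 69 [0.526  0.0941]
blue top [0.5271 0.0954] pred [257.9 248.4] 87 obs [258.2 248.1] 70 [0.5278 0.0947]
green scene [0.5018 0.167 ] pred [312.6 190. ] 99 obs [311.7 190. ] 79 [0.5011 0.1646]
green top [0.5018 0.167 ] pred [231.6 259.6] 89 obs [231.7 259.6] 74 [0.5019 0.1667]
yellow scene [0.4879 0.2067] pred [323.1 183.1] 97 obs [323.2 183. ] 81 [0.4877 0.2069]
```

Call:
{"name": "step_arm", "arguments": {
  "plan": [
    [[0,0,0],[-0.01,0,0],80],
    [[0,0,0],[-0.035,0,0],80],
    [[0,0,0],[-0.06,0,0],80],
    [[0,0,0],[-0.076,0,0],80],
    [[0,0,0],[-0.0805,0,0],80],
    [[0,0,0],[-0.0805,0,0.005],80],
    [[0,0,0],[-0.0805,0,0.015],80],
    [[0,0,0],[-0.0805,0,0.02],80],
    [[0,0,0],[-0.0805,0,0.02],80],
    [[0,0,0],[-0.0805,0,0.02],80]
  ]
}}

```text
time: 20.6
position: [0.5144, 0.1308, 0.1221]
tool_rot: [1.816, 2.564, 0.0]
ft_force: [-0.0, -0.2, 0.4]
grip_width: 0.686
```

```bash
python3 - <<'E'
from go import *
rel([.5147,.1307,.057],.338)
s=ctrl.get_state();print(s['position'],s['ft_force'],s['grip_width'])
E
```

```text
turn [0.0002 0.     0.0004] alt [-0.     0.    -3.141] shift [-0.0002  0.0002  0.0651] jaw now 0.338 j7 -0.109 t 20.6
[0.51441342 0.13083774 0.12213601] [-0.04250883 -0.22630236  0.37435244] 0.6861921911270927
```

Call:
{"name": "step_arm", "arguments": {
  "plan": [
    [[0,0,0],[0,0,0.01],80],
    [[0,0,0],[0,0,0.03],80],
    [[0,0,0],[0,0,0.05],80],
    [[0,0,0],[0,0,0.06],80],
    [[0,0,0],[0,0,0.065],100],
    [[0,0,0],[0,0,0.065],140],
    [[0,0,0],[0,0,0.065],170],
    [[0,0,0],[0,0,0.065],195],
    [[0,0,0],[0,0,0.065],215],
    [[0,0,0],[0,0,0.065],235]
  ],
  "squeeze": 15
}}

```text
time: 21.85
position: [0.5143, 0.1304, 0.0572]
tool_rot: [1.816, 2.563, -0.0]
ft_force: [-1.8, -0.3, 1.3]
grip_width: 0.136
```

Call:
{"name": "step_arm", "arguments": {
  "plan": [
    [[0,0,0],[0,0,0],245],
    [[0,0,0],[0,0,0],250],
    [[0,0,0],[0,0,0],250],
    [[0,0,0],[0,0,-0.001],250],
    [[0,0,0],[0,0,-0.003],250],
    [[0,0,0],[0,0,-0.006],250],
    [[0,0,0],[0,0,-0.01],250],
    [[0,0,0],[0,0,-0.014],250],
    [[0,0,0],[0,0,-0.018],250],
    [[0,0,0],[0,0,-0.02],250]
  ],
  "squeeze": 40
}}

```text
time: 23.1
position: [0.5146, 0.1306, 0.0774]
tool_rot: [1.816, 2.563, 0.0]
ft_force: [-0.3, 0.5, -2.4]
grip_width: 0.134
```

```bash
python3 - <<'E'
from go import *
rel([.511,.031,.24],-.055)
s=ctrl.get_state();print(s['position'],s['ft_force'],s['grip_width'],s['torque'])
I={n:ctrl.get_image(n) for n in("scene","top")}
for n in I: cv2.imwrite(f"pics/{n}9.png",I[n][:,:,::-1])
t=I['top'][:,:,::-1];sc=I['scene'][:,:,::-1]
r=lambda im,x,y,w,h:cv2.resize(im[y:y+h,x:x+w],(400,300),interpolation=cv2.INTER_CUBIC)
cv2.imwrite('pics/c9.png',np.hstack([r(t,190,205,120,90),r(sc,245,140,100,75)]))
E
```

```text
turn [5.00e-04 1.00e-04 3.93e-01] alt [-0.000e+00  1.000e-03 -2.749e+00] shift [-0.0928 -0.0363 -0.1626] jaw now 0.338 j7 -0.15 t 23.1
[0.51455008 0.13058207 0.0774278 ] [-0.32541573  0.4918661  -2.40218068] 0.13364540331644997 [-0.01214072 -0.11903905 -0.04091671]
```

View pics/c9.png

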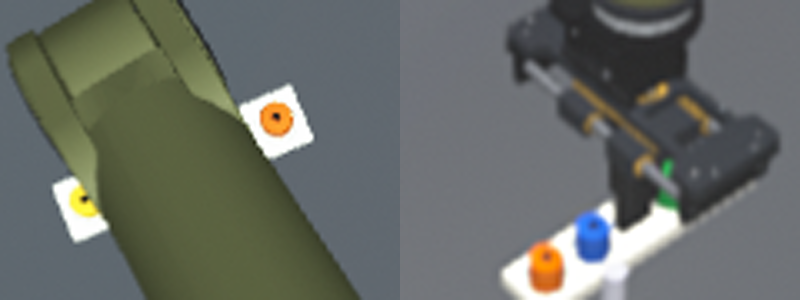

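Call:
{"name": "step_arm", "arguments": {
  "plan": [
    [[0,0,0.003],[-0.0007,-0.0003,-0.002],250],
    [[0,0,0.01],[-0.0024,-0.001,-0.007],250],
    [[0,0,0.024],[-0.0057,-0.0022,-0.014],250],
    [[0,0,0.044],[-0.0104,-0.0041,-0.023],250],
    [[0,0,0.068],[-0.0161,-0.0063,-0.034],250],
    [[0,0,0.094],[-0.0222,-0.0087,-0.046],250],
    [[0,0,0.12],[-0.0283,-0.0111,-0.058],250],
    [[0,0,0.146],[-0.0345,-0.0135,-0.07],250],
    [[0,0,0.172],[-0.0406,-0.0159,-0.082],250],
    [[0,0,0.198],[-0.0468,-0.0183,-0.094],250]
  ]
}}

```text
time: 24.45
position: [0.5126, 0.0799, 0.1718]
tool_rot: [2.063, 2.37, -0.0]
ft_force: [-0.5, 0.1, -3.9]
grip_width: 0.136
```

```bash
python3 - <<'E'
from go import *
rel([.5108,.0313,.2395],-.055)
E
```

```text
turn [0.000e+00 1.000e-04 1.933e-01] alt [-0.     0.    -2.948] shift [-0.0479 -0.0085 -0.0677] jaw now 0.138 j7 -0.149 t 24.45
```

Call:
{"name": "step_arm", "arguments": {
  "plan": [
    [[0,0,0.026],[-0.0064,-0.0011,-0.011],250],
    [[0,0,0.052],[-0.0128,-0.0023,-0.022],250],
    [[0,0,0.078],[-0.0192,-0.0034,-0.033],250],
    [[0,0,0.104],[-0.0256,-0.0046,-0.043],250],
    [[0,0,0.13],[-0.032,-0.0057,-0.052],250],
    [[0,0,0.154],[-0.038,-0.0067,-0.059],250],
    [[0,0,0.174],[-0.043,-0.0076,-0.064],250],
    [[0,0,0.187],[-0.0462,-0.0082,-0.066],250],
    [[0,0,0.193],[-0.0477,-0.0085,-0.067],250],
    [[0,0,0.193],[-0.0479,-0.0085,-0.0677],250]
  ]
}}

```text
time: 25.7
position: [0.5107, 0.0318, 0.2385]
tool_rot: [-2.279, -2.162, 0.0]
ft_force: [0.8, 0.0, -3.4]
grip_width: 0.133
```

Call:
{"name": "step_arm", "arguments": {
  "plan": [
    [[0,0,0],[0,0,0],250],
    [[0,0,0],[0,0,0],250],
    [[0,0,0],[0,0,0],250],
    [[0,0,0],[0,0,0],250],
    [[0,0,0],[0,0,0],250],
    [[0,0,0],[0,0,0],250],
    [[0,0,0],[0,0,0],250],
    [[0,0,0],[0,0,0],250],
    [[0,0,0],[0,0,0],250],
    [[0,0,0],[0,0,0],250]
  ]
}}

```text
time: 26.95
position: [0.5109, 0.0317, 0.2387]
tool_rot: [2.279, 2.162, -0.0]
ft_force: [0.5, -0.4, -3.4]
grip_width: 0.136
```

```bash
python3 - <<'E'
from go import *
rel([.5108,.0313,.2395],-.055)
s=ctrl.get_state();print(s['position'],s['ft_force'],s['grip_width'],s['torque'])
I={n:ctrl.get_image(n) for n in("scene","top")}
for n in I: cv2.imwrite(f"pics/{n}10.png",I[n][:,:,::-1])
t=I['top'][:,:,::-1];sc=I['scene'][:,:,::-1]
r=lambda im,x,y,w,h:cv2.resize(im[y:y+h,x:x+w],(400,400),interpolation=cv2.INTER_CUBIC)
cv2.imwrite('pics/c10.png',np.hstack([r(t,215,150,130,130),r(sc,240,120,120,120)]))
E
```

```text
turn [0.     0.0001 0.002 ] alt [-0.    0.   -3.14] shift [-0.0004 -0.0001 -0.0008] jaw now -0.053 j7 -0.197 t 26.95
[0.51088056 0.03170274 0.23873009] [ 0.53852149 -0.38907232 -3.36776296] 0.13612925815096666 [ 0.01717696 -0.13065611  0.02517133]
```

View pics/c10.png

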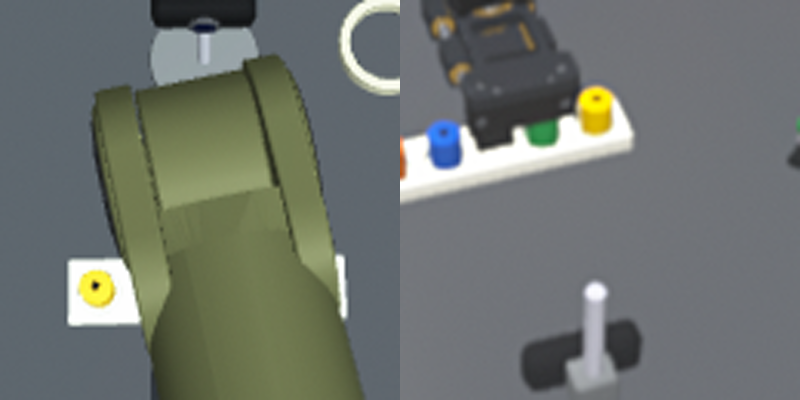

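```bash
python3 - <<'E'
import cam
from cam import *
J={n:cv2.imread(f'pics/{n}10.png')[:,:,::-1].copy() for n in("scene","top")}
x0,y0,w,h=wins['scene']
g=J['scene'][y0:y0+h,x0:x0+w].astype(float).max(2)
A['scene']=np.clip((108-g)/(108-58),0,1)
x0,y0,w,h=wins['top']
g=J['top'][y0:y0+h,x0:x0+w].astype(float).max(2)
A['top']=np.clip((105-g)/(105-36),0,1)
for wt in ({'top':1,'scene':1},{'top':1,'scene':.15},{'top':.15,'scene':1}):
    p0=np.array([.749,.0181,-.055,.2045,-.031,-.0145])
    for it in range(3):
        O=occl(p0)
        f=lambda p:sum(wt[n]*(O[n]*(m-A[n])**2).sum() for n,m in masks(p).items())+((p[0]-.749)/.002)**2*1+((p[1]-.0178)/.001)**2*1
        r=minimize(f,p0,method='Nelder-Mead',options=dict(initial_simplex=[p0]+[p0+e for e in np.diag([.003,.003,.06,.01,.005,.005])],xatol=1e-5,fatol=1e-3,maxiter=800))
        p0=r.x
    print(wt,np.round(r.x,4),r.fun,{n:round((O[n]*(m-A[n])**2).sum(),1) for n,m in masks(r.x).items()})
    print(' lens',T(np.array([[-.039,0,0]]),r.x)[0].round(4),'target',T(np.array([[-.239,0,0]]),r.x)[0].round(4))
E
```

```text
{'top': 1, 'scene': 1} [ 0.7489  0.0181 -0.0613  0.2048 -0.0307 -0.014 ] 14.30134702476271 {'top': np.float64(5.2), 'scene': np.float64(9.0)}
 lens [0.71   0.0205 0.2048] target [0.5103 0.0328 0.2048]
{'top': 1, 'scene': 0.15} [ 0.7489  0.0182 -0.0661  0.2042 -0.0311 -0.0137] 5.743986768984655 {'top': np.float64(3.8), 'scene': np.float64(11.9)}
 lens [0.71   0.0208 0.2042] target [0.5104 0.034  0.2042]
{'top': 0.15, 'scene': 1} [ 0.7491  0.0178 -0.0565  0.2052 -0.0301 -0.0152] 7.084552184901425 {'top': np.float64(14.1), 'scene': np.float64(5.0)}
 lens [0.7101 0.02   0.2052] target [0.5105 0.0313 0.2052]
```

```bash
cat > pres.py <<'E'
from fit import *
def run(J,fin=None):
    P0=np.array([.511,.0315,.0])
    obs=[]
    U0=.239-.0572
    def T6(Q,p): return R.from_euler('ZXY',[p[3],p[4],p[5]]).apply(Q)+p[:3]
    p0=np.array([.511,.0315,U0,-.055,0,0])
    for nm,y in(('orange',-.08),('blue',-.038),('yellow',.08)):
        for n in J:
            c=T6(bead()+[0,y,.006],p0); e,ar,_=hullcen(n,c)
            m=blob(col(J[n],nm),e,8)
            if m is not None: obs.append((nm,n,y,cen(m),m.sum(),ar,e));print(nm,n,'pred',e.round(1),round(ar),'obs',cen(m).round(1),m.sum())
    return obs
E
python3 - <<'E'
from pres import *
J={n:cv2.imread(f'pics/{n}10.png')[:,:,::-1].copy() for n in("scene","top")}
run(J)
P=np.array([.511,.0315,-.055,.1815])
o=[]
for n,(x0,y0,w,h) in {'scene':(225,135,80,55),'top':(230,225,105,35)}.items():
    k=7
    im=cv2.resize(J[n][y0:y0+h,x0:x0+w,::-1],None,fx=k,fy=k,interpolation=cv2.INTER_CUBIC)
    cv2.polylines(im,[np.int32((tray_hull(n,P).reshape(-1,2)+.5-[x0,y0])*k)],True,(0,0,255),1)
    for y in(-.08,-.038,.038,.08):
        hh=hullcen(n,T(bead()+[0,y,.006],P))[2].reshape(-1,2)
        cv2.polylines(im,[np.int32((hh+.5-[x0,y0])*k)],True,(0,255,0),1)
    o.append(im)
W=max(i.shape[1] for i in o)
o=[np.pad(i,((0,0),(0,W-i.shape[1]),(0,0))) for i in o]
cv2.imwrite('pics/c10b.png',np.vstack(o)[:600])
E
```

```text
orange scene pred [236.3 166.4] 142 obs [236.1 166.5] 115
blue scene pred [252.8 162.7] 139 obs [253.  162.7] 107
yellow scene pred [298.  152.7] 135 obs [298.3 152.5] 118
yellow top pred [246.7 243.7] 124 obs [246.1 243.3] 104
```

View pics/c10b.png

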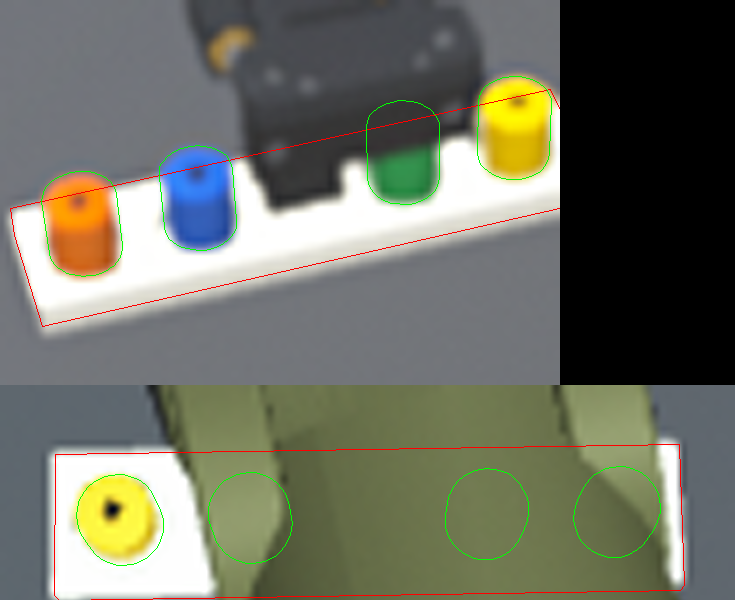

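Call:
{"name": "step_arm", "arguments": {
  "plan": [
    [[0,0,0.002],[0.0003,-0.0003,-0.0003],250],
    [[0,0,0.005],[0.0007,-0.0006,-0.0007],250],
    [[0,0,0.006],[0.001,-0.0008,-0.001],250],
    [[0,0,0.006],[0.001,-0.0008,-0.001],250],
    [[0,0,0.006],[0.001,-0.0008,-0.001],250],
    [[0,0,0.006],[0.001,-0.0008,-0.001],250],
    [[0,0,0.006],[0.001,-0.0008,-0.001],250],
    [[0,0,0.006],[0.001,-0.0008,-0.001],250],
    [[0,0,0.006],[0.001,-0.0008,-0.001],250],
    [[0,0,0.006],[0.001,-0.0008,-0.001],250]
  ]
}}

```text
time: 28.3
position: [0.5101, 0.0327, 0.2397]
tool_rot: [2.286, 2.155, -0.0]
ft_force: [0.1, -0.3, -3.2]
grip_width: 0.137
```

```bash
python3 - <<'E'
from pres import *
from go import rel
J={n:ctrl.get_image(n) for n in("scene","top")}
for n in J: cv2.imwrite(f"pics/{n}11.png",J[n][:,:,::-1])
run(J)
rel([.5104,.0325,.2397],-.06)
s=ctrl.get_state();print(s['position'],s['ft_force'],s['grip_width'],np.abs(s['qd']).max(),s['time'])
# moved things? compare before/after
a0=cv2.imread('pics/top0.png').astype(int);a1=cv2.imread('pics/top11.png').astype(int)
d=np.abs(a0-a1).max(2)
for nm,(x,y,w,h) in dict(bowl=(350,195,85,80),stand=(262,120,42,45),tape=(320,145,40,40),stapler=(122,236,52,60),clip=(135,178,56,42)).items(): print(nm,(d[y:y+h,x:x+w]>40).sum())
E
```

```text
orange scene pred [236.3 166.4] 142 obs [236.3 165.8] 116
blue scene pred [252.8 162.7] 139 obs [253.2 161.9] 104
yellow scene pred [298.  152.7] 135 obs [298.7 152.2] 116
yellow top pred [246.7 243.7] 124 obs [245.6 243.3] 106
turn [-0.      0.0001  0.001 ] alt [-0.    -0.    -3.141] shift [-0.0002  0.0003  0.    ] jaw now -0.059 j7 -0.203 t 28.4
[0.5101375  0.03275745 0.23972474] [ 0.41483307 -0.83726219 -3.34834618] 0.1336629470543419 0.0020347888401653544 28.4
bowl 189
stand 0
tape 0
stapler 0
clip 0
```

View pics/scene11.png

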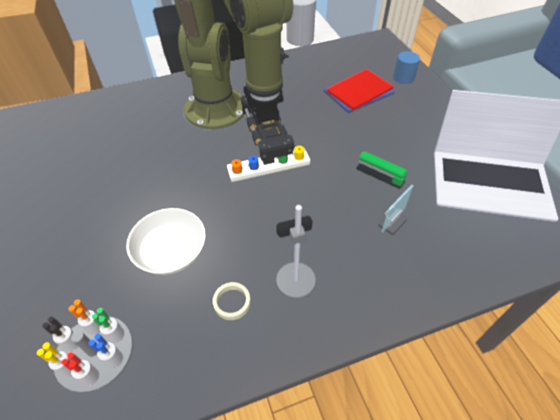

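```bash
python3 -c "
from bench import ctrl
print(ctrl.close_job())"
```

```text
the job is handed in; nothing more can be done
None
```

The job is handed in at 28.4 s with the arm holding the sampler in front of the webcam, still and in the air. The orange bead is in the y = -80 mm well and the yellow bead is in the y = +80 mm well. I lifted the sampler by its fin with a 40 N grip.

**Position:**

| | x (m) | y (m) | z (m) |
|---|---|---|---|
| Middle of the bead row (arm readings) | 0.510 | 0.033 | 0.2045 |
| Camera-estimated target | 0.510 | 0.0325 | 0.2047 |

The row is also turned -0.059 rad, against an estimated -0.06 for the webcam.

**Beads:** in the last scene picture all four beads stand in their wells. Green is partly hidden behind the gripper.

**Other objects:** a before-and-after comparison of the top picture shows the webcam stand, tape roll, stapler and clip unchanged. In the bowl area only about 190 pixels changed, which I take to be the two removed beads, so the bowl has not moved.

**Checks that disagreed:**
- **Webcam direction:** the fits ranged from -0.055 to -0.066 rad, which leaves the target uncertain by about 1–2 mm sideways.
- **Scene and top cameras:** they differed by 1–3 mm on positions.
- **Sampler in the air:** the cameras matched the arm's readings to within about 1 pixel.
- **Yellow bead:** it sits about 2 mm off its well's centre, towards the end of the tray. It touched the well floor with about 9 N when placed.

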